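# Load the pallet into the laser marker and close its guard

### The arm

A 6-joint arm with a two-finger parallel gripper is mounted at the origin on the work surface. World frame = base frame: x ahead of the robot, y to its left, z up, the work surface at z = 0. Lengths are in m, angles in degrees, forces in N, time in s.
With the tool pointing down it reaches from about 0.3 to 0.75 m from the base axis. Payload 8.5 kg.
Tool frame: the origin (TCP) lies midway between the tips of the shut fingers; the grasp point (between the pads) lies grasp_offset behind it (grasp_offset is the distance from the TCP to the grasp point, in m); z points along the fingers, y is the line along which they close (so a half turn about z gives the same grasp; the last joint's range is limited). The gripper opens to 85 mm and grips with 20 to 120 N. Pads are 22 mm wide; open, the fingers measure 114 mm over their backs; the gripper's body (76 mm by 85 mm) begins 54 mm behind the grasp point. The pads swing forward as they close: fully open they stand 13 mm farther back than shut.
Start: joints at [-77.137, 21.807, 74.336, -0, 83.858, -12.336], TCP at [0.234, -0.498, 0.231] pointing down, gripper open.
Joint ranges: [-178.18, 178.18], [-50.72, 133.34], [12.68, 142.11], [-81.47, 261.47], [9.98, 163.14], [-165.26, 165.26]. Speed limits (degrees/s): [136.94, 136.94, 180, 180, 180, 180].

### API

Orientations are given as a 3x3 rotation matrix whose columns are the frame's x, y, z axes.
In Python, from rig import observe, get_image, camera_params, close_job, grasp_offset gives the robot as it stands.
- The arm moves only by the shell command python3 -m handwheel 'ROWS' [OPENING] [FORCE]. ROWS is JSON, a list of rows, each a list of 2 entries, a list of its own where there are three numbers: the shift along the tool's x, y, z as a fraction of full scale, then the turn, a rotation vector about the tool's x, y, z as a fraction of full scale. In form: [[[dx, dy, dz], [ax, ay, az]], ...]. A call has 1 to 10 rows; each row is the pose to reach, as a shift and turn from the pose commanded when the call began, along the tool's axes at that moment, turning the shorter way round; what a row does not reach only later rows make up. Full scale, the value 1, is 0.5 m for a shift and pi rad for a turn. A row lasts 1/10 s, in which the tool goes at most 50 mm and 8.59 degrees, less where a joint would pass 70% of its speed; a pose out of reach is approached as far as the arm can. A call with a number of a shift or a turn outside -1 to 1 is refused whole. A call with a gripper value outside its range is refused whole. OPENING is the opening, from 0 (shut) to 1 (fully open), set as the call begins (- or left out, the last holds). The fingers move at their own pace and stop on an object; FORCE is the grip in N (left out, the last holds). Time passes only in rows, so rows that repeat a pose let the fingers close. It gives the time, the measured TCP pose, the force, the opening and the grip force at its end, in the units of the state.
- observe(): the state, without advancing time (a new reading comes with each control period).
- get_image(name): name is "scene" or "top" or "wrist"; returns (picture, depth): 420x560x3 uint8, red, green, blue; 420x560 float32, m along the optical axis (not along the pixel's ray), 0 where there is no reading.
- camera_params(name): a dict with "K" (3x3 intrinsics, pixels), "k1" (the pictures are not rectified: a ray, as slopes to the right and down, at radius r is drawn at 1 + k1 r^2 times it, then the intrinsics apply), "R" (3x3) and "t" (3): a world point X has camera coordinates R X + t. Camera axes: x right, y down, z forward; pixel columns grow to the right and rows downward; lengths in m; the calibration is good to about 2 mm. A picture is of the moment at which its call begins: read the wrist's pose just before it. camera_params takes no time and is no camera call; for the wrist camera it gives the pose at the moment of the call.
- close_job(): hands the job in; it is judged then, once.
The state is a dict: "time_s": time; "q": joint angles; "qvel": joint speeds; "joint_efforts": joint torques, N m; "position": TCP position; "tool_rot": TCP orientation; "ft_force": force on the tool from outside, world axes, zero at the start; "wrist_torque": the same for the moment, N m; "grip_width": finger opening in m; "gripper_force": force on a finger pad.
Only numpy, scipy, OpenCV 4.12 (cv2) and the standard library are available. Lean on these libraries where they do the work, as an engineer would, in place of code of your own. Each camera call takes 0.05 s, during which the arm holds its last target. There are 200 camera calls.

### The job

Push the aluminium pallet that carries the chainring along the bench, without lifting it, through the open end of the blue laser marker's bay until it sits squarely against the stop at the far end. Then lower the amber guard gently until it is fully closed. Leave the level box, the can and the handwheel where they are.

Things in the scene. Friction and masses are not known exactly. Their poses are not given: they have to be found in the camera images.
- pallet: loose aluminium block, 120 (its x) x 100 (its y) x 30 mm high, about 0.7 kg, with a dark toothed chainring (96 mm across, 5 mm thick, four brass bolts) flat on top, 38 mm high in all; too wide to grasp, it slides on the bench. Origin at the centre of its underside. It starts to the robot's left with its x axis roughly along the bay; either end may go in first.
- marker: fixed blue laser marker standing on the bench, with a bay for the pallet. Origin on the bench at the centre of the bay; its x axis points from the open mouth into the bay (roughly to the robot's right), z up. Bay 150 mm long (x -75 mm mouth to +75 mm stop), 140 mm wide (y -70 to +70); side walls 12 mm thick, 60 mm high. Pallet home: its origin at x = +15 mm.
- bay_stop (a point): foot of the stop's face at the middle of the bay, on the bench; the grey stop wall is 60 mm high, 10 mm thick, with a blue housing behind it to marker x +155 mm, 55 mm high
- bay_mouth (a point): middle of the bay's open mouth, on the bench; the black floor is level with the bench, no sill, with a yellow line across the mouth
- guard (a joint): angle of the amber guard, a stiff hinge that stays where it is left: 0 is fully closed (flat on the walls), it grows as it opens, 1.57 stands upright, stop at 2.05. Starts at 1.7 to 1.95, leaning back away from the mouth. Moving it takes about 2 to 5 N at the handle.
- guard_hinge (a point): middle of the guard's hinge line, at marker x +85 mm, 64 mm above the bench; the line runs along the marker's y. The guard is a flat amber panel 165 mm long from the hinge, 164 mm wide, 6 mm thick, with a 28 mm flap turned down at its free edge that closes over the upper part of the mouth.
- guard_handle (a point): middle of the top of the guard's black handle, a bar 70 mm along the hinge direction, 14 mm thick, 24 mm tall, standing on the guard's outer face 145 mm from the hinge; when the guard is open the handle is on the side away from the mouth, when closed its top is 91 mm above the bench.
- level_box: white digital level box, 32 x 60 x 90 mm high, standing; bystander. Origin at the centre of its underside
- flux_can: black can, 64 mm in diameter, 100 mm high, standing; bystander. Origin at the centre of its underside
- handwheel: yellow handwheel lying flat, 100 mm in diameter, rim 14 mm and hub 26 mm high; bystander. Origin at the centre of its underside
Not all that is in view belongs to the job. Several things look just like the pallet: the one meant starts farthest to the robot's right.

How it is judged:
By the outcome, as a careful person would: the job done as asked, in the order asked, and still so for the second after the job is handed in, with the robot touching nothing.
It also fails if it takes over 72 s, if anything falls off the work surface, if the arm or the gripper's body presses on something with over 40 N, if the wrist force passes 120 N, or if a joint passes its speed limit or range.

## Working session

There is one attempt and no reset: what is moved stays moved. The work goes in short steps, Python scripts to look and compute and a shell command to move; the robot and the scene stay as the last step left them, time stands still between calls to the robot, and variables do not carry over. Pictures are saved under pics/ and viewed, at most 12 in all, crops included, and the job is handed in when it is done.

```bash
ls; mkdir -p pics; python3 - <<'E'
from rig import *
import cv2,numpy as np
np.set_printoptions(precision=4,suppress=True)
print(grasp_offset,observe())
for n in ("scene","top"):
    im,d=get_image(n); cv2.imwrite(f"pics/{n}0.png",im[:,:,::-1]); np.savez(f"{n}0.npz",im=im,d=d)
    p=camera_params(n); print(n,p)
E
```

```text
pics
0.0187 {'time_s': 0.0, 'q': array([-77.1363,  21.8404,  74.3859,   0.0005,  83.8572, -12.3353]), 'qvel': array([ 0.053 ,  0.0821,  0.0427, -0.046 ,  0.0654, -0.0163]), 'joint_efforts': array([ -0.0004, -44.8464, -23.1277,  -0.0002,   0.0049,  -0.    ]), 'position': array([ 0.2341, -0.4974,  0.2307]), 'tool_rot': array([[ 0.9048,  0.4258, -0.0003],
       [ 0.4258, -0.9048,  0.0014],
       [ 0.0003, -0.0014, -1.    ]]), 'ft_force': array([0.0185, 0.1073, 0.0677]), 'wrist_torque': array([-0.0047,  0.0396, -0.061 ]), 'gripper_force': 0.0, 'grip_width': 0.08521692668289711}
scene {'K': array([[532.2765,   0.    , 277.9755],
       [  0.    , 532.2765, 213.6798],
       [  0.    ,   0.    ,   1.    ]]), 'k1': -0.08673177380951635, 'R': array([[ 0.6529,  0.7574,  0.0027],
       [ 0.6107, -0.5244, -0.5933],
       [-0.448 ,  0.389 , -0.805 ]]), 't': array([-0.4271, -0.2318,  1.2529])}
top {'K': array([[495.019 ,   0.    , 275.8932],
       [  0.    , 495.019 , 206.9931],
       [  0.    ,   0.    ,   1.    ]]), 'k1': -0.18539448378570292, 'R': array([[-0.017 , -0.9998, -0.0047],
       [-0.9896,  0.0175, -0.1428],
       [ 0.1429,  0.0022, -0.9897]]), 't': array([0.097 , 0.557 , 0.8948])}
```

View pics/top0.png

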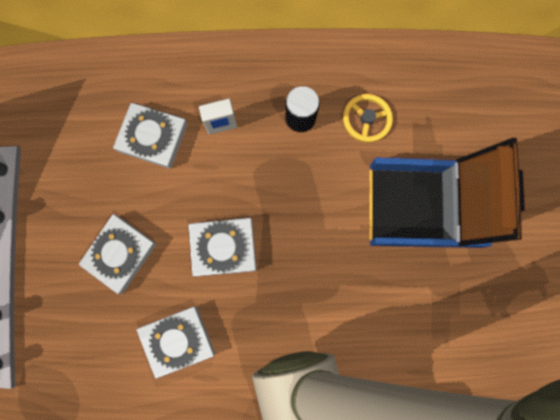

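View pics/scene0.png

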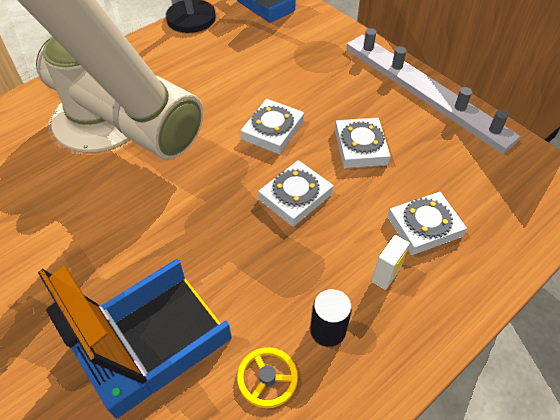

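The top view shows the target pallet (rightmost lookalike) at about (222,247). The bay mouth's yellow line is at column ~371, rows 167-244, and the stop is near column 450. The guard leans back, with its handle at about (521,190). The can (302,108) and handwheel (368,117) are off the path.

```bash
cat > h.py <<'E'
import numpy as np,cv2
from rig import *
np.set_printoptions(precision=4,suppress=True)
def ray(n,px,z,p=None):
    p=p or camera_params(n); px=np.asarray(px,float).reshape(-1,1,2)
    s=cv2.undistortPoints(px,p["K"],np.array([p["k1"],0,0,0.])).reshape(-1,2)
    d=np.c_[s,np.ones(len(s))]@p["R"]; c=-p["R"].T@p["t"]
    return c+d*((z-c[2])/d[:,2])[:,None]
def proj(n,X,p=None):
    p=p or camera_params(n)
    return cv2.projectPoints(np.asarray(X,float).reshape(-1,3),cv2.Rodrigues(p["R"])[0],p["t"],p["K"],np.array([p["k1"],0,0,0.]))[0].reshape(-1,2)
def blob(m):
    c=max(cv2.findContours(m.astype(np.uint8),cv2.RETR_EXTERNAL,cv2.CHAIN_APPROX_NONE)[0],key=cv2.contourArea)
    return c.reshape(-1,2)
def win(m,x0,x1,y0,y1):
    o=np.zeros_like(m); o[y0:y1,x0:x1]=m[y0:y1,x0:x1]; return o
def rect(pts):
    (c,s,a)=cv2.minAreaRect((pts[:,:2]*1000).astype(np.float32)); return np.array(c)/1000,s,a
E
python3 - <<'E'
from h import *
top=np.load("top0.npz");im=top["im"];hsv=cv2.cvtColor(im,cv2.COLOR_RGB2HSV);H,S,V=[hsv[...,i].astype(int) for i in range(3)]
w=win((S<60)&(V>140),180,268,205,288)
b=blob(w);P=ray("top",b,.03);print("pallet top",rect(P),"depth-z chk",np.median(top["d"][220:275,195:250]))
y=win((H>18)&(H<34)&(S>130)&(V>120),362,382,150,255);ys,xs=np.nonzero(y);Y=ray("top",np.c_[xs,ys],0);print("yellow line",len(xs),rect(Y),Y[:,:2].min(0),Y[:,:2].max(0))
bl=(H>100)&(H<125)&(S>130)
for r in((150,172),(232,252)):
    m=win(bl,360,458,*r);ys,xs=np.nonzero(m);print("wall px",xs.min(),xs.max(),ys.min(),ys.max());B=blob(m);print(rect(ray("top",B,.06)))
dk=win((V<60),375,450,165,245);print("floor",rect(ray("top",blob(dk),0)))
s=np.load("scene0.npz");im=s["im"];hsv=cv2.cvtColor(im,cv2.COLOR_RGB2HSV);H,S,V=[hsv[...,i].astype(int) for i in range(3)]
y=win((H>18)&(H<34)&(S>150)&(V>120),180,226,275,330);ys,xs=np.nonzero(y);Y=ray("scene",np.c_[xs,ys],0);print("scene yellow",rect(Y))
w=win((S<60)&(V>130),255,338,158,215);print("scene pallet",rect(ray("scene",blob(w),.03)))
E
```

```text
pallet top (array([0.4857, 0.1923]), (101.74247741699219, 121.48957824707031), 4.3712921142578125) depth-z chk 0.92997944
yellow line 209 (array([ 0.5677, -0.1005]), (6.193804740905762, 136.70460510253906), 87.40193176269531) [ 0.4995 -0.1066] [ 0.636  -0.0965]
wall px 371 453 158 171
(array([ 0.6321, -0.1738]), (160.94342041015625, 22.898876190185547), 87.7727279663086)
wall px 371 457 237 245
(array([ 0.4871, -0.1692]), (164.6581268310547, 14.531448364257812), 87.27354431152344)
floor (array([ 0.5654, -0.1846]), (151.00250244140625, 134.4021759033203), 87.83152770996094)
scene yellow (array([ 0.5537, -0.0988]), (5.384670257568359, 113.9803466796875), 87.30546569824219)
scene pallet (array([0.4936, 0.1852]), (112.29045104980469, 133.5864715576172), 4.617151260375977)
```

```bash
python3 - <<'E'
import cv2
a=cv2.imread("pics/top0.png")[125:285,180:540]
b=cv2.imread("pics/scene0.png")[240:420,20:320]
cv2.imwrite("pics/c1.png",cv2.resize(a,None,fx=2.2,fy=2.2,interpolation=cv2.INTER_CUBIC))
cv2.imwrite("pics/c2.png",cv2.resize(b,None,fx=2.6,fy=2.6,interpolation=cv2.INTER_CUBIC))
E
```

```text
(no output)
```

View pics/c1.png

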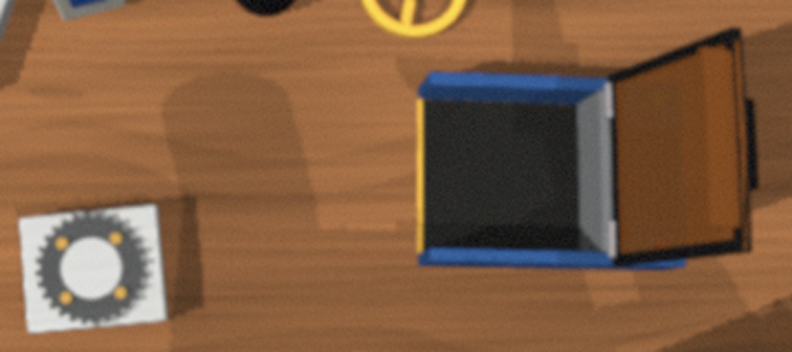

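The zoomed crop shows a clean mouth (417,97)-(420,250), wall tops along rows ~75 and ~258, the stop's top edge near column 610, and the black handle at about (752,145). Next I fit the marker frame from the wall edges and get the guard angle from the handle.

```bash
cat >> h.py <<'E'
def marker(o,u):  # o: bay centre xy, u: x-axis unit xy
    u=np.append(u,0);v=np.array([-u[1],u[0],0]);o=np.append(o,0)
    return lambda p:o+np.outer(np.atleast_2d(p)[:,0],u)+np.outer(np.atleast_2d(p)[:,1],v)+np.outer(np.atleast_2d(p)[:,2],[0,0,1])
def handle(th,r=.145,n=.027): # marker x,z
    return np.array([.085-r*np.cos(th)+n*np.sin(th),0,.064+r*np.sin(th)+n*np.cos(th)])
E
python3 - <<'E'
from h import *
t=np.load("top0.npz");im=t["im"];hsv=cv2.cvtColor(im,cv2.COLOR_RGB2HSV);H,S,V=[hsv[...,i].astype(int) for i in range(3)]
bl=(H>100)&(H<125)&(S>130)
up=[];lo=[];
for x in range(378,446,2):
    c=np.nonzero(bl[150:180,x])[0]+150; d=np.nonzero(bl[225,None] if 0 else bl[228:256,x])[0]+228
    up.append((x,c.min()-.5)); lo.append((x,d.min()-.5))
U=ray("top",up,.06);L=ray("top",lo,.06)
for n,A in(("far wall outer top",U),("near wall inner top",L)):
    k,b=np.polyfit(A[:,1],A[:,0],1);print(n,"slope dx/dy",k,"x at y=-.17",k*-.17+b,"resid",np.std(A[:,0]-k*A[:,1]-b))
# mouth: front edge of near+far wall tops
for r in((160,168),(238,243)):
    e=[(np.nonzero(bl[y,355:400])[0].min()+354.5,y) for y in range(*r)];print("wall front",ray("top",e,.06).mean(0))
e=[];
yl=(H>18)&(H<34)&(S>120)&(V>110)
e=[(np.nonzero(yl[y,362:385])[0].min()+361.5,y) for y in range(180,235)];A=ray("top",e,0);print("yellow outer edge",A[0],A[-1])
e=[(np.nonzero(yl[y,362:385])[0].max()+362.5,y) for y in range(180,235)];A=ray("top",e,0);print("inner",A[0],A[-1])
b=win((V<45),505,530,160,220);ys,xs=np.nonzero(b);print("handle rows",[ (y,xs[ys==y].max()) for y in range(165,216,3) if (ys==y).any()])
for z in(.03,):
  for nm,(x0,x1,y0,y1) in dict(level=(195,240,92,135),).items(): pass
E
```

```text
far wall outer top slope dx/dy 0.043071698112623735 x at y=-.17 0.6433466160597897 resid 0.000639302143032468
near wall inner top slope dx/dy 0.04939725880575924 x at y=-.17 0.4943060712755929 resid 0.0005402304284812991
wall front [ 0.6354 -0.0956  0.06  ]
wall front [ 0.4911 -0.0894  0.06  ]
yellow outer edge [ 0.6156 -0.1006  0.    ] [ 0.5074 -0.0958  0.    ]
inner [ 0.6155 -0.1067  0.    ] [ 0.5073 -0.1018  0.    ]
handle rows [(171, np.int64(521)), (174, np.int64(521)), (177, np.int64(521)), (180, np.int64(522)), (183, np.int64(522)), (186, np.int64(522)), (189, np.int64(522)), (192, np.int64(522)), (195, np.int64(523)), (198, np.int64(522)), (201, np.int64(523)), (204, np.int64(523)), (207, np.int64(523)), (210, np.int64(522))]
```

```bash
cat >> h.py <<'E'
u=np.array([-.046,-.999]);M=marker(np.array([.5627,-.171]),u)
def rows(tgt,az,st=None):
    "rotation-free shift + turn about tool z, for tool pointing down; az of tool x in deg"
    s=st or observe();R=s["tool_rot"];a=np.radians(az)
    Rt=np.array([[np.cos(a),np.sin(a),0],[np.sin(a),-np.cos(a),0],[0,0,-1]])
    print("shift",R.T@(np.asarray(tgt)-s["position"])/.5,"turn",cv2.Rodrigues(R.T@Rt)[0].ravel()/np.pi)
E
python3 - <<'E'
from h import *
for th in(1.65,1.7,1.75,1.8,1.85,1.9,1.95,2.0):
    h=handle(th,.152); lo=handle(th,.138); e=handle(th,.165,-.003)
    f=lambda p,y:proj("top",M([p[0],y,p[2]]))[0]
    print(th,f(h,0),f(lo,0),"edge ends",f(e,-.082),f(e,.082), proj("scene",M(handle(th)))[0])
s=np.load("scene0.npz");V=s["im"].max(2);m=win(V<45,40,85,295,350);print(blob(m).mean(0),blob(m).min(0),blob(m).max(0))
# push1 : pallet centre start, face
p=np.array([.4857,.1923]);n=np.array([.999,-.046]);
print("lateral offset needed", n@(M([.015,0,0])[0,:2]-p))
E
```

```text
1.65 [511.9014 188.5065] [507.5327 189.994 ] edge ends [501.2747 238.0705] [496.8596 135.9881] [ 71.0542 315.2522]
1.7 [515.4615 188.902 ] [510.7005 190.354 ] edge ends [505.9067 238.1945] [501.3676 136.3865] [ 66.9285 318.7378]
1.75 [518.8171 189.332 ] [513.6869 190.7443] edge ends [510.3574 238.3375] [505.7059 136.8542] [ 62.9607 322.2874]
1.8 [521.9595 189.7942] [516.4845 191.1629] edge ends [514.6115 238.4989] [509.8599 137.3885] [ 59.1657 325.8873]
1.85 [524.8815 190.2864] [519.0867 191.6079] edge ends [518.6554 238.678 ] [513.8162 137.9862] [ 55.5579 329.5237]
1.9 [527.5772 190.8063] [521.4882 192.0774] edge ends [522.4771 238.8739] [517.5629 138.6438] [ 52.1502 333.1827]
1.95 [530.042  191.3514] [523.6848 192.5692] edge ends [526.066  239.0859] [521.0897 139.3576] [ 48.9545 336.8504]
2.0 [532.2726 191.9194] [525.6731 193.0814] edge ends [529.4135 239.313 ] [524.3876 140.1237] [ 45.9817 340.5129]
[ 63.1538 326.75  ] [ 47 303] [ 81 346]
lateral offset needed 0.09363479999999999
```

```bash
python3 - <<'E'
from h import *
p=np.array([.4857,.1923]);n=np.array([.999,-.046])
c=p-n*(.05+.011+.03)
print(c);rows([*c,.12],-2.6); 
E
```

```text
[0.3948 0.1965]
shift [ 0.8816 -1.1186  0.2232] turn [-0.0004  0.      0.1544]
```

```bash
python3 -m handwheel '[[[0.44,-0.56,0],[0,0,0.077]],[[0.44,-0.56,0],[0,0,0.077]],[[0.44,-0.56,0],[0,0,0.077]],[[0.44,-0.56,0],[0,0,0.077]],[[0.44,-0.56,0],[0,0,0.077]],[[0.44,-0.56,0],[0,0,0.077]],[[0.44,-0.56,0],[0,0,0.077]],[[0.44,-0.56,0],[0,0,0.077]],[[0.44,-0.56,0],[0,0,0.077]],[[0.44,-0.56,0],[0,0,0.077]]]' 1; python3 - <<'E'
from h import *
rows([.3948,.1965,.10],-2.6); 
E
```

```text
time_s: 1.1
position: [0.3141, -0.1515, 0.2313]
tool_rot: [[0.981, 0.196, -0.0], [0.196, -0.981, -0.0], [-0.0, 0.0, -1.0]]
ft_force: [-0.5, -0.5, -0.1]
grip_width: 0.0855
gripper_force: 0.0
shift [ 0.2949 -0.6508  0.2624] turn [0.0001 0.     0.0773]
```

```bash
python3 -m handwheel '[[[0.295,-0.651,0.262],[0,0,0.0773]],[[0.295,-0.651,0.262],[0,0,0.0773]],[[0.295,-0.651,0.262],[0,0,0.0773]],[[0.295,-0.651,0.262],[0,0,0.0773]],[[0.295,-0.651,0.262],[0,0,0.0773]],[[0.295,-0.651,0.262],[0,0,0.0773]],[[0.295,-0.651,0.262],[0,0,0.0773]],[[0.295,-0.651,0.262],[0,0,0.0773]],[[0.295,-0.651,0.262],[0,0,0.0773]],[[0.295,-0.651,0.262],[0,0,0.0773]]]' 1; python3 - <<'E'
from h import *
print(observe()["position"],observe()["tool_rot"]);rows([.3948,.1965,.006],-2.6); 
E
```

```text
time_s: 2.1
position: [0.3952, 0.197, 0.0995]
tool_rot: [[0.999, -0.045, -0.002], [-0.045, -0.999, -0.001], [-0.002, 0.001, -1.0]]
ft_force: [-0.3, -0.3, 0.1]
grip_width: 0.0854
gripper_force: 0.0
[0.3952 0.197  0.0995] [[ 0.999  -0.0447 -0.0017]
 [-0.0447 -0.999  -0.0006]
 [-0.0017  0.0007 -1.    ]]
shift [-0.0005  0.0009  0.187 ] turn [0.0002 0.0005 0.0002]
```

```bash
python3 -m handwheel '[[[0,0,0.09],[0,0,0]],[[0,0,0.15],[0,0,0]],[[0,0,0.183],[0,0,0]],[[0,0,0.183],[0,0,0]],[[0.02,0,0.183],[0,0,0]],[[0.035,0,0.183],[0,0,0]],[[0.05,0,0.183],[0,0,0]],[[0.06,0,0.183],[0,0,0]],[[0.07,0,0.183],[0,0,0]],[[0.08,0,0.183],[0,0,0]]]' 1;  python3 -m handwheel '[[[0.015,0,0],[0,0,0]],[[0.03,0,0],[0,0,0]],[[0.045,0,0],[0,0,0]],[[0.06,0,0],[0,0,0]],[[0.075,0,0],[0,0,0]],[[0.09,0,0],[0,0,0]],[[0.105,0,0],[0,0,0]],[[0.115,0,0],[0,0,0]],[[0.12,0,0],[0,0,0]],[[0.12,0,0],[0,0,0]]]'
python3 - <<'E'
from h import *
im,d=get_image("top"); cv2.imwrite("pics/top1.png",cv2.resize(im[130:320,130:410,::-1],None,fx=2.5,fy=2.5))
E
```

```text
time_s: 3.1
position: [0.4344, 0.1959, 0.0089]
tool_rot: [[0.999, -0.045, -0.001], [-0.045, -0.999, 0.0], [-0.001, -0.0, -1.0]]
ft_force: [-5.2, -0.7, 2.2]
grip_width: 0.0853
gripper_force: 2.0
time_s: 4.1
position: [0.4945, 0.1929, 0.0088]
tool_rot: [[0.999, -0.045, -0.001], [-0.045, -0.999, -0.0], [-0.001, 0.0, -1.0]]
ft_force: [-4.0, -0.6, 2.8]
grip_width: 0.0856
gripper_force: 1.9
```

View pics/top1.png

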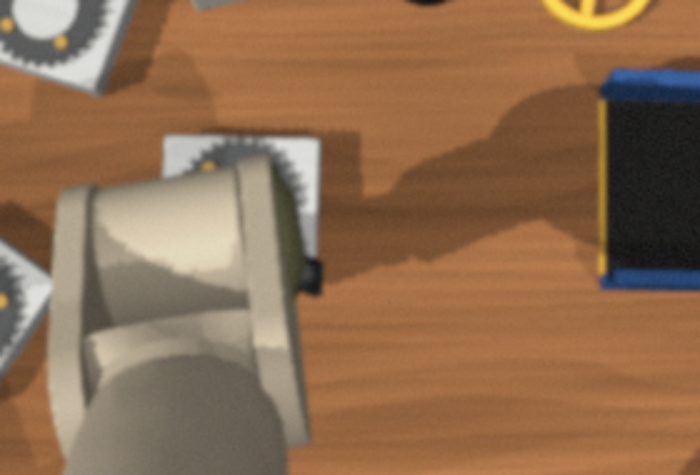

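The pallet is now square to the bay. Its far edge is at full-image row ~184 and its right end at column ~258, with the arm covering the rest. I'll measure that edge.

```bash
python3 - <<'E'
from h import *
im,d=get_image("top");hsv=cv2.cvtColor(im,cv2.COLOR_RGB2HSV);S,V=hsv[...,1].astype(int),hsv[...,2].astype(int)
w=(S<60)&(V>130);e=[(x,np.nonzero(w[175:200,x])[0].min()+174.5) for x in range(200,255,3)]
A=ray("top",e,.03);k,b=np.polyfit(A[:,1],A[:,0],1);print("slope",k,"far edge x at y=.19",k*.19+b)
e=[(np.nonzero(w[y,240:270])[0].max()+240.5,y) for y in range(188,205,3)];E=ray("top",e,.03);print(E.mean(0))
n=np.array([.999,-.046]);A2=A.mean(0)[:2]-n*.05;print("lateral left",n@(M([.015,0,0])[0,:2]-A2))
E
```

```text
Traceback (most recent call last):
ValueError: zero-size array to reduction operation minimum which has no identity
```

```bash
python3 - <<'E'
from h import *
im,d=get_image("top");hsv=cv2.cvtColor(im,cv2.COLOR_RGB2HSV);S,V=hsv[...,1].astype(int),hsv[...,2].astype(int)
w=(S<75)&(V>115);e=[(x,np.nonzero(w[178:196,x])[0].min()+177.5) for x in range(200,255) if w[178:196,x].any()]
A=ray("top",e,.03);k,b=np.polyfit(A[:,1],A[:,0],1);print(len(e),"slope",k,"far edge x at y=.19",k*.19+b,np.std(A[:,0]-k*A[:,1]-b))
e=[(np.nonzero(w[y,240:270])[0].max()+240.5,y) for y in range(188,205) if w[y,240:270].any()];E=ray("top",e,.03);print(E.mean(0))
n=np.array([.999,-.046]);A2=A.mean(0)[:2]-n*.05;print("lateral left",n@(M([.015,0,0])[0,:2]-A2))
E
```

```text
55 slope 0.020315347681893733 far edge x at y=.19 0.6065046443672331 0.003874829597321732
[0.5819 0.1212 0.03  ]
lateral left 0.022617424733018997
```

```bash
python3 -m handwheel '[[[0.015,0,0],[0,0,0]],[[0.03,0,0],[0,0,0]],[[0.04,0,0],[0,0,0]],[[0.046,0,0],[0,0,0]],[[0.046,0,0],[0,0,0]],[[0.0,0,0],[0,0,0]],[[-0.04,0,-0.05],[0,0,0]],[[-0.04,0,-0.15],[0,0,0]],[[-0.04,0,-0.22],[0,0,0]],[[-0.04,0,-0.22],[0,0,0]]]' 1
python3 - <<'E'
from h import *
c=np.array([.5795,.1815])-u*(.06+.011+.025); print(c); rows([*c,.12],87.4); print(observe()["q"])
E
```

```text
time_s: 5.25
position: [0.4774, 0.1944, 0.1236]
tool_rot: [[0.999, -0.045, 0.012], [-0.045, -0.999, 0.002], [0.011, -0.002, -1.0]]
ft_force: [0.8, -0.8, -0.9]
grip_width: 0.0854
gripper_force: 0.0
[0.5839 0.2774]
shift [ 0.2053 -0.1754  0.0099] turn [ 0.0023 -0.0034 -0.4998]
[  8.9844  24.3709  89.9393  -0.0108  65.0235 101.5523]
```

```bash
python3 -m handwheel '[[[0.205,-0.175,0],[0,0,-0.5]],[[0.205,-0.175,0],[0,0,-0.5]],[[0.205,-0.175,0],[0,0,-0.5]],[[0.205,-0.175,0],[0,0,-0.5]],[[0.205,-0.175,0],[0,0,-0.5]],[[0.205,-0.175,0],[0,0,-0.5]],[[0.205,-0.175,0],[0,0,-0.5]],[[0.205,-0.175,0],[0,0,-0.5]],[[0.205,-0.175,0],[0,0,-0.5]],[[0.205,-0.175,0],[0,0,-0.5]]]' 0.6
python3 -m handwheel '[[[0,0,0],[0,0,-0.02]],[[0,0,0],[0,0,-0.03]]]'
python3 - <<'E'
from h import *
s=observe();print(s["position"],s["q"]);rows([.5839,.2774,.012],87.4)
im,d=get_image("top");np.savez("t2.npz",im=im); cv2.imwrite("pics/top2.png",cv2.resize(im[130:320,100:410,::-1],None,fx=2.5,fy=2.5))
E
```

```text
time_s: 6.25
position: [0.5813, 0.2767, 0.118]
tool_rot: [[0.11, 0.994, 0.001], [0.994, -0.11, 0.0], [0.0, 0.001, -1.0]]
ft_force: [0.1, -0.4, -0.1]
grip_width: 0.0515
gripper_force: 0.0
time_s: 6.45
position: [0.5813, 0.2767, 0.118]
tool_rot: [[0.019, 1.0, 0.001], [1.0, -0.019, 0.0], [0.0, 0.001, -1.0]]
ft_force: [-0.1, -0.4, -0.2]
grip_width: 0.0511
gripper_force: 0.0
[0.5813 0.2767 0.118 ] [14.9396 36.391  68.0051 -0.0092 75.5622 16.0499]
shift [0.0015 0.0049 0.212 ] turn [ 0.0002 -0.      0.0083]
```

View pics/top2.png

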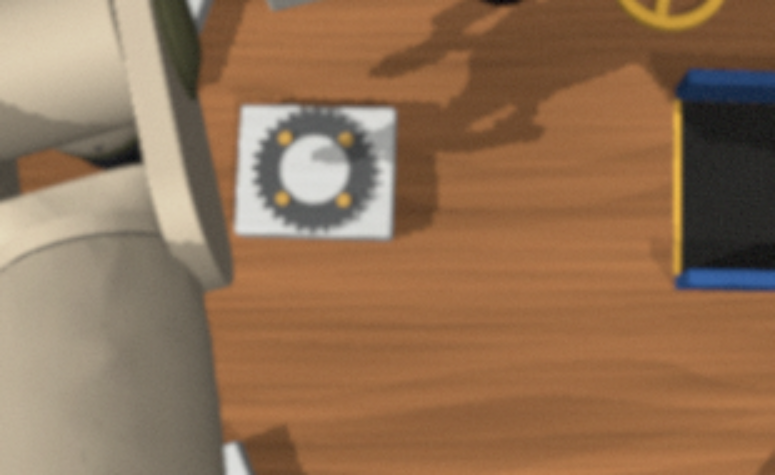

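The pallet is clear to see at crop (236-396, 104-239), and it looks parallel to the bay. I'll measure it.

```bash
python3 - <<'E'
from h import *
im=np.load("t2.npz")["im"];hsv=cv2.cvtColor(im,cv2.COLOR_RGB2HSV);S,V=hsv[...,1].astype(int),hsv[...,2].astype(int)
w=win((S<70)&(V>100),192,262,166,232)
c,s,a=rect(ray("top",blob(w),.03));print(c,s,a)
g=M([.015,0,0])[0,:2]-c;n=np.array([.999,-.046]);print("lateral",n@g,"along",u@g)
st=c-u*(.06+.011+.02);rows([*st,.012],87.4); print(st)
E
```

```text
[0.5793 0.183 ] (123.24235534667969, 104.7653579711914) 87.3338623046875
lateral -0.0002659573547362931 along 0.36945794930236814
shift [-0.0054  0.0043  0.212 ] turn [ 0.0002 -0.      0.0085]
[0.5835 0.274 ]
```

```bash
python3 -m handwheel '[[[-0.02,0.004,0],[0,0,0.0085]],[[-0.02,0.004,0.08],[0,0,0.0085]],[[-0.02,0.004,0.15],[0,0,0.0085]],[[-0.02,0.004,0.2],[0,0,0.0085]],[[-0.02,0.004,0.212],[0,0,0.0085]],[[-0.02,0.004,0.212],[0,0,0.0085]]]' 0.6
python3 - <<'E'
from h import *
s=observe();print(s["position"],s["tool_rot"]);c=M([.015,0,0])[0,:2]-u*.071; print(c);rows([*c,.012],87.4)
E
```

```text
time_s: 7.1
position: [0.5828, 0.2662, 0.0124]
tool_rot: [[0.05, 0.999, -0.001], [0.999, -0.05, -0.0], [-0.0, -0.001, -1.0]]
ft_force: [0.1, 0.2, 0.3]
grip_width: 0.0515
gripper_force: 0.0
[0.5828 0.2662 0.0124] [[ 0.0496  0.9988 -0.0008]
 [ 0.9988 -0.0496 -0.0003]
 [-0.0004 -0.0008 -1.    ]]
[ 0.5653 -0.1151]
shift [-0.7633  0.0029  0.001 ] turn [-0.0003  0.0001 -0.0014]
```

```bash
python3 -m handwheel '[[[-0.01,0,0],[0,0,0]],[[-0.02,0,0],[0,0,0]],[[-0.035,0,0],[0,0,0]],[[-0.055,0,0],[0,0,0]],[[-0.08,0,0],[0,0,0]],[[-0.105,0,0],[0,0,0]],[[-0.13,0,0],[0,0,0]],[[-0.155,0,0],[0,0,0]],[[-0.18,0,0],[0,0,0]],[[-0.205,0,0],[0,0,0]]]' 
python3 -m handwheel '[[[-0.025,0.0,0],[0,0,0]],[[-0.05,0.0,0],[0,0,0]],[[-0.075,0,0],[0,0,0]],[[-0.1,0,0],[0,0,0]],[[-0.125,0,0],[0,0,0]],[[-0.15,0,0],[0,0,0]],[[-0.175,0,0],[0,0,0]],[[-0.195,0,0],[0,0,0]],[[-0.205,0,0],[0,0,0]],[[-0.205,0,0],[0,0,0]]]' 
python3 - <<'E'
from h import *
im,d=get_image("top");np.savez("t3.npz",im=im); cv2.imwrite("pics/top3.png",cv2.resize(im[130:320,230:540,::-1],None,fx=2.5,fy=2.5))
c=M([.015,0,0])[0,:2]-u*.071;rows([*c,.012],87.4)
hsv=cv2.cvtColor(im,cv2.COLOR_RGB2HSV);S,V=hsv[...,1].astype(int),hsv[...,2].astype(int)
w=win((S<70)&(V>100),290,366,150,250);c,s,a=rect(ray("top",blob(w),.03));print(c,s,a)
E
```

```text
time_s: 8.1
position: [0.5784, 0.1643, 0.0143]
tool_rot: [[0.049, 0.999, 0.003], [0.999, -0.049, 0.002], [0.002, 0.003, -1.0]]
ft_force: [0.1, 6.1, 3.8]
grip_width: 0.0511
gripper_force: 3.1
time_s: 9.1
position: [0.5731, 0.0611, 0.0137]
tool_rot: [[0.049, 0.999, 0.002], [0.999, -0.049, -0.0], [-0.0, 0.002, -1.0]]
ft_force: [0.0, -1.0, 0.0]
grip_width: 0.0511
gripper_force: 0.0
shift [-0.3531  0.0021  0.0029] turn [ 0.0002  0.0002 -0.0011]
[ 0.5744 -0.0057] (131.67713928222656, 192.84042358398438) 88.79920959472656
```

View pics/top3.png

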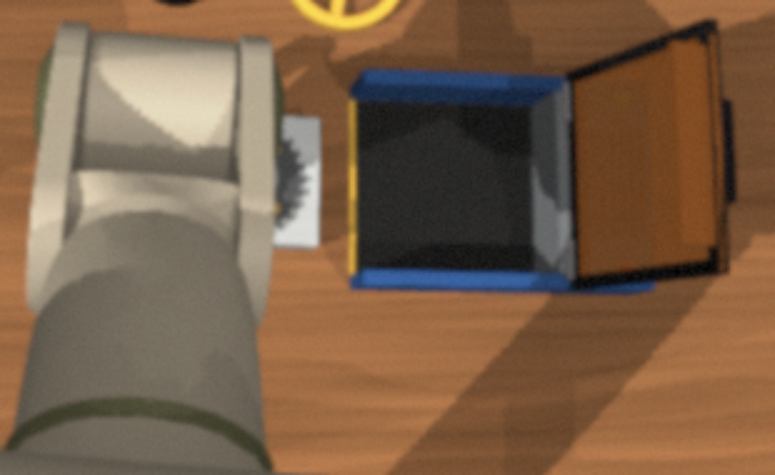

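The pallet's front edge is at crop column 320, rows 115-247. It's straight and centred on the mouth (rows 100-270), so I keep pushing.

```bash
python3 -m handwheel '[[[-0.015,0,0],[0,0,0]],[[-0.035,0,0],[0,0,0]],[[-0.06,0,0],[0,0,0]],[[-0.085,0,0],[0,0,0]],[[-0.11,0,0],[0,0,0]],[[-0.135,0,0],[0,0,0]],[[-0.16,0,0],[0,0,0]],[[-0.185,0,0],[0,0,0]],[[-0.205,0,0],[0,0,0]],[[-0.22,0,0],[0,0,0]]]' 
python3 -m handwheel '[[[-0.015,0,0],[0,0,0]],[[-0.03,0,0],[0,0,0]],[[-0.045,0,0],[0,0,0]],[[-0.06,0,0],[0,0,0]],[[-0.075,0,0],[0,0,0]],[[-0.085,0,0],[0,0,0]],[[-0.095,0,0],[0,0,0]],[[-0.1,0,0],[0,0,0]],[[-0.105,0,0],[0,0,0]],[[-0.105,0,0],[0,0,0]]]' 
python3 - <<'E'
from h import *
c=M([.015,0,0])[0,:2]-u*.071;rows([*c,.012],87.4)
E
```

```text
time_s: 10.15
position: [0.5675, -0.0478, 0.0132]
tool_rot: [[0.048, 0.999, 0.0], [0.999, -0.048, 0.001], [0.001, 0.0, -1.0]]
ft_force: [-0.1, 6.8, 5.1]
grip_width: 0.0513
gripper_force: 3.3
time_s: 11.15
position: [0.5648, -0.1, 0.0131]
tool_rot: [[0.048, 0.999, 0.0], [0.999, -0.048, 0.001], [0.001, -0.0, -1.0]]
ft_force: [-0.3, 4.2, 3.8]
grip_width: 0.0513
gripper_force: 2.2
shift [-0.0301  0.0023  0.0023] turn [-0.     -0.0002 -0.0009]
```

15 mm or so remains, so I creep until the force rises.

```bash
python3 -m handwheel '[[[-0.004,0,0],[0,0,0]],[[-0.008,0,0],[0,0,0]],[[-0.012,0,0],[0,0,0]],[[-0.016,0,0],[0,0,0]],[[-0.02,0,0],[0,0,0]],[[-0.022,0,0],[0,0,0]],[[-0.024,0,0],[0,0,0]]]' 
python3 -m handwheel '[[[-0.002,0,0],[0,0,0]],[[-0.004,0,0],[0,0,0]],[[-0.006,0,0],[0,0,0]]]' 
```

```text
time_s: 11.85
position: [0.5643, -0.1116, 0.0131]
tool_rot: [[0.048, 0.999, 0.0], [0.999, -0.048, 0.001], [0.001, -0.0, -1.0]]
ft_force: [0.7, 7.4, 5.7]
grip_width: 0.0513
gripper_force: 3.4
time_s: 12.15
position: [0.5641, -0.1145, 0.0131]
tool_rot: [[0.048, 0.999, -0.0], [0.999, -0.048, 0.001], [0.001, -0.0, -1.0]]
ft_force: [-0.0, 6.7, 5.6]
grip_width: 0.0513
gripper_force: 3.4
```

```bash
for i in 1 2 3 ; do python3 -m handwheel '[[[-0.002,0,0],[0,0,0]],[[-0.004,0,0],[0,0,0]]]' | grep -E "position|ft_f"; done
```

```text
position: [0.564, -0.1165, 0.0131]
ft_force: [1.2, 6.9, 5.9]
position: [0.5639, -0.1171, 0.0131]
ft_force: [2.9, 18.3, 7.9]
position: [0.5637, -0.1172, 0.0131]
ft_force: [3.9, 28.8, 9.4]
```

```bash
python3 -m handwheel '[[[0.004,0,0],[0,0,0]],[[0.02,0,0],[0,0,0]],[[0.06,0,0],[0,0,0]],[[0.14,0,0],[0,0,0]],[[0.2,0,-0.05],[0,0,0]],[[0.2,0,-0.15],[0,0,0]],[[0.2,0,-0.25],[0,0,0]],[[0.2,0,-0.35],[0,0,0]],[[0.2,0,-0.45],[0,0,0]],[[0.2,0,-0.45],[0,0,0]]]' 0
python3 - <<'E'
from h import *
im,d=get_image("top");np.savez("t4.npz",im=im); cv2.imwrite("pics/top4.png",cv2.resize(im[130:290,300:540,::-1],None,fx=3,fy=3))
hsv=cv2.cvtColor(im,cv2.COLOR_RGB2HSV);S,V=hsv[...,1].astype(int),hsv[...,2].astype(int)
w=win((S<70)&(V>100),376,450,160,245);c,s,a=rect(ray("top",blob(w),.03));print(c,s,a,M([.015,0,0]))
E
```

```text
time_s: 13.75
position: [0.5706, -0.0222, 0.2446]
tool_rot: [[0.048, 0.999, 0.012], [0.999, -0.048, -0.004], [-0.003, 0.012, -1.0]]
ft_force: [0.3, -0.8, -0.6]
grip_width: -0.0003
gripper_force: 0.0
[ 0.5668 -0.1798] (148.54550170898438, 169.29611206054688) 87.50919342041016 [[ 0.562 -0.186  0.   ]]
```

View pics/top4.png

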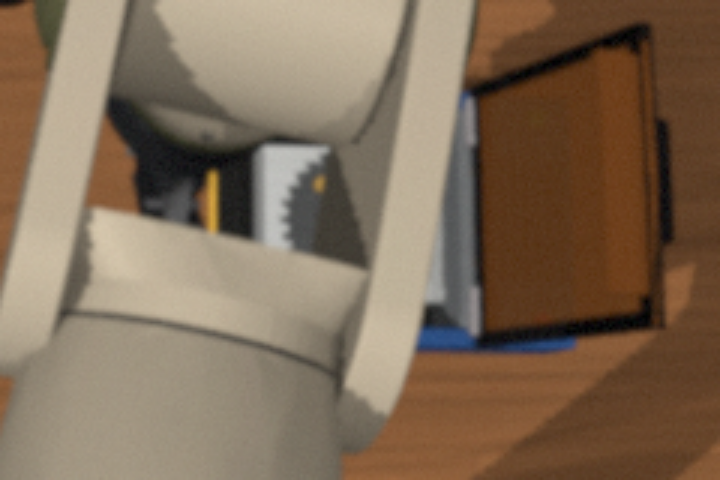

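The view shows the pallet inside the bay, but the arm partly covers it. I'll check it again from behind the guard.

```bash
python3 - <<'E'
from h import *
rows([*M([.20,0,0])[0,:2],.187],87.4)
E
python3 -m handwheel '[[[0,0,-0.08],[0,0,0]],[[0,0,-0.16],[0,0,0]],[[0,0,-0.16],[0,0,0]],[[-0.08,0,-0.16],[0,0,0]],[[-0.16,0,-0.16],[0,0,0]],[[-0.24,0,-0.16],[0,0,0]],[[-0.32,0,-0.16],[0,0,0]],[[-0.4,0,-0.16],[0,0,0]],[[-0.5,0,-0.16],[0,0,0]],[[-0.6,0,-0.16],[0,0,0]]]' 0
python3 -m handwheel '[[[-0.1,0,0],[0,0,0]],[[-0.1,0,0],[0,0,0]],[[-0.1,0,0],[0,0,0]]]'
python3 - <<'E'
from h import *
rows([*M([.20,0,0])[0,:2],.187],87.4)
E
```

```text
shift [-0.6982  0.0011  0.1091] turn [ 0.002   0.0007 -0.001 ]
time_s: 14.8
position: [0.5537, -0.3229, 0.3156]
tool_rot: [[0.048, 0.999, -0.003], [0.999, -0.048, 0.002], [0.002, -0.003, -1.0]]
ft_force: [0.8, 0.2, 0.6]
grip_width: -0.0
gripper_force: 0.0
time_s: 15.1
position: [0.5514, -0.3721, 0.315]
tool_rot: [[0.05, 0.999, -0.003], [0.999, -0.05, 0.003], [0.003, -0.003, -1.0]]
ft_force: [0.3, 1.3, 0.3]
grip_width: 0.0
gripper_force: 0.0
shift [0.0021 0.0049 0.256 ] turn [-0.0011 -0.0009 -0.0016]
```

Now I lower the tool behind the guard and measure the pallet and guard with a clear view.

```bash
python3 -m handwheel '[[[0,0.003,0.06],[0,0,0]],[[0,0.003,0.12],[0,0,0]],[[0,0.003,0.18],[0,0,0]],[[0,0.003,0.23],[0,0,0]],[[0,0.003,0.256],[0,0,0]],[[0,0.003,0.256],[0,0,0]]]'
python3 - <<'E'
from h import *
im,d=get_image("top");np.savez("t5.npz",im=im); i2,_=get_image("scene")
cv2.imwrite("pics/top5.png",np.vstack([cv2.resize(im[140:265,355:560,::-1],(560,341)),cv2.resize(i2[240:420,20:416,::-1],(560,255))]))
hsv=cv2.cvtColor(im,cv2.COLOR_RGB2HSV);S,V=hsv[...,1].astype(int),hsv[...,2].astype(int)
w=win((S<70)&(V>90),376,450,160,245);c,s,a=rect(ray("top",blob(w),.03));print(c,s,a,M([.015,0,0]))
e=[(x,y) for y in range(180,225,3) for x in [np.nonzero(w[y])[0].min()-.5]];A=ray("top",e,.03);k=np.polyfit(A[:,0],A[:,1],1);print("mouth-side edge slope dy/dx",k[0],"(want -.046) marker x",((A[:,:2]-M([0,0,0])[0,:2])@u).mean())
E
```

```text
time_s: 15.7
position: [0.553, -0.369, 0.1873]
tool_rot: [[0.047, 0.999, -0.004], [0.999, -0.047, 0.004], [0.003, -0.004, -1.0]]
ft_force: [-0.1, -0.1, 0.5]
grip_width: 0.0001
gripper_force: 0.0
[ 0.5607 -0.1859] (130.9483642578125, 151.68243408203125) 86.08303833007812 [[ 0.562 -0.186  0.   ]]
mouth-side edge slope dy/dx -0.043599775452470624 (want -.046) marker x -0.049051397740750326
```

View pics/top5.png

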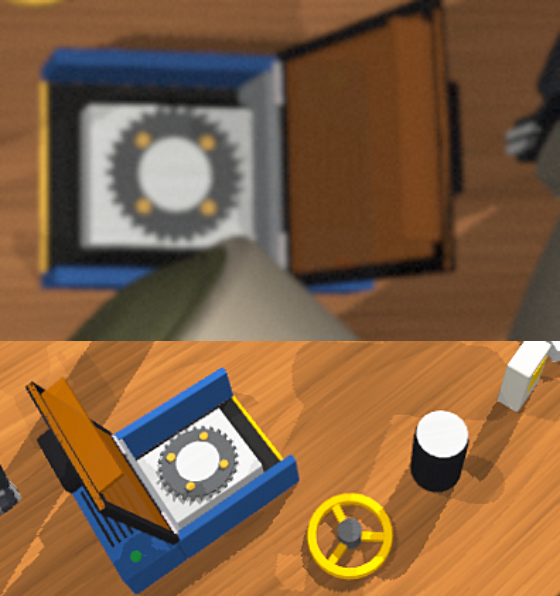

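The pallet sits in the bay square and at home: its rear edge slope is -0.044 against the -0.046 wanted, with the front on the stop. The bystanders haven't moved. Next I compute the guard-closing arc.

```bash
python3 - <<'E'
from h import *
im,d=get_image("top");print("cap depth",d[232:240,440:450].mean(), "cam h",(-camera_params("top")["R"].T@camera_params("top")["t"]))
s=observe();p0=s["position"];mx=(p0[:2]-M([0,0,0])[0,:2])@u;print("tcp marker x",mx,"lat",p0[0],M([mx,0,0])[0])
for th in [1.85,1.8,1.7,1.6,1.5,1.4,1.3,1.2,1.1,1.0,.9,.8,.7,.6,.5,.4,.3,.2,.1,0]:
    h=handle(th,.143); x=max(h[0],handle(th,.152)[0] if th>1.5 else -1)+.011; z=h[2]-(.010 if th>1.6 else .005 if th>1.4 else 0)
    print(th,"TCP",np.round([x,z],4),"shift x %.3f z %.3f"%((mx-x)/.5,(p0[2]-z)/.5))
E
```

```text
cap depth 0.3620169 cam h [0.425  0.0853 0.9656]
tcp marker x 0.1997796340830733 lat 0.5538400551057662 [ 0.5535 -0.3706  0.    ]
1.85 TCP [0.1638 0.184 ] shift x 0.072 z 0.014
1.8 TCP [0.1568 0.1871] shift x 0.086 z 0.007
1.7 TCP [0.1424 0.1923] shift x 0.115 z -0.003
1.6 TCP [0.1274 0.2012] shift x 0.145 z -0.021
1.5 TCP [0.1128 0.2036] shift x 0.174 z -0.025
1.4 TCP [0.0983 0.2095] shift x 0.203 z -0.037
1.3 TCP [0.0838 0.209 ] shift x 0.232 z -0.036
1.2 TCP [0.0693 0.2071] shift x 0.261 z -0.032
1.1 TCP [0.0552 0.2037] shift x 0.289 z -0.026
1.0 TCP [0.0415 0.1989] shift x 0.317 z -0.016
0.9 TCP [0.0283 0.1928] shift x 0.343 z -0.004
0.8 TCP [0.0157 0.1854] shift x 0.368 z 0.011
0.7 TCP [0.004  0.1768] shift x 0.392 z 0.028
0.6 TCP [-0.0068  0.167 ] shift x 0.413 z 0.048
0.5 TCP [-0.0165  0.1563] shift x 0.433 z 0.069
0.4 TCP [-0.0252  0.1446] shift x 0.450 z 0.093
0.3 TCP [-0.0326  0.1321] shift x 0.465 z 0.118
0.2 TCP [-0.0388  0.1189] shift x 0.477 z 0.144
0.1 TCP [-0.0436  0.1051] shift x 0.487 z 0.171
0 TCP [-0.047  0.091] shift x 0.494 z 0.200
```

```bash
python3 -m handwheel '[[[0.02,0,0.006],[0,0,0]],[[0.04,0,0.006],[0,0,0]],[[0.06,0,0.006],[0,0,0]],[[0.07,0,0.006],[0,0,0]],[[0.08,0,0.006],[0,0,0]],[[0.088,0,0.004],[0,0,0]],[[0.096,0,0.002],[0,0,0]]]'
python3 -m handwheel '[[[0.009,0,-0.002],[0,0,0]],[[0.019,0,-0.005],[0,0,0]]]'
```

```text
time_s: 16.55
position: [0.5559, -0.3239, 0.1897]
tool_rot: [[0.049, 0.999, 0.001], [0.999, -0.049, -0.002], [-0.002, 0.001, -1.0]]
ft_force: [-0.2, -4.7, 4.1]
grip_width: 0.0001
gripper_force: 2.4
time_s: 16.75
position: [0.5562, -0.3137, 0.1916]
tool_rot: [[0.049, 0.999, 0.0], [0.999, -0.049, -0.0], [-0.0, 0.0, -1.0]]
ft_force: [-0.3, -4.7, 3.5]
grip_width: 0.0001
gripper_force: 2.0
```

```bash
python3 -m handwheel '[[[0.014,0,-0.01],[0,0,0]],[[0.028,0,-0.016],[0,0,0]],[[0.043,0,-0.02],[0,0,0]],[[0.058,0,-0.023],[0,0,0]],[[0.072,0,-0.028],[0,0,0]],[[0.087,0,-0.033],[0,0,0]],[[0.102,0,-0.034],[0,0,0]],[[0.117,0,-0.033],[0,0,0]],[[0.131,0,-0.031],[0,0,0]],[[0.146,0,-0.029],[0,0,0]]]'
python3 - <<'E'
from h import *
im,d=get_image("scene"); cv2.imwrite("pics/s6.png",cv2.resize(im[180:420,0:300,::-1],None,fx=2,fy=2))
s=observe();p0=s["position"];mx=(p0[:2]-M([0,0,0])[0,:2])@u;print("tcp marker x,z",mx,p0[2])
E
```

```text
time_s: 17.75
position: [0.5598, -0.2402, 0.206]
tool_rot: [[0.048, 0.999, 0.0], [0.999, -0.048, -0.0], [-0.0, 0.0, -1.0]]
ft_force: [-0.5, -2.1, 1.7]
grip_width: -0.0002
gripper_force: 1.2
tcp marker x,z 0.06809805732645687 0.2057552775281962
```

View pics/s6.png

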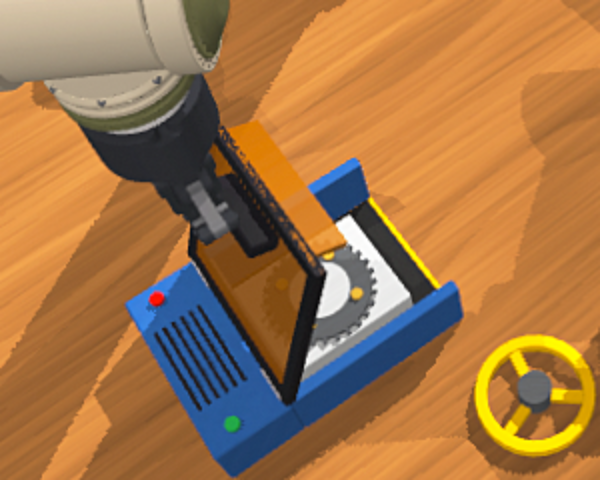

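The guard is about two-thirds of the way past upright, with the fingertips on the handle at about (225,215). The force is low, so I continue.

```bash
python3 -m handwheel '[[[0.014,0,0.003],[0,0,0]],[[0.028,0,0.006],[0,0,0]],[[0.042,0,0.011],[0,0,0]],[[0.056,0,0.016],[0,0,0]],[[0.069,0,0.022],[0,0,0]],[[0.082,0,0.028],[0,0,0]],[[0.095,0,0.035],[0,0,0]],[[0.107,0,0.043],[0,0,0]],[[0.119,0,0.051],[0,0,0]],[[0.131,0,0.06],[0,0,0]]]'
python3 -m handwheel '[[[0.011,0,0.01],[0,0,0]],[[0.021,0,0.02],[0,0,0]],[[0.031,0,0.03],[0,0,0]],[[0.041,0,0.041],[0,0,0]],[[0.05,0,0.053],[0,0,0]],[[0.058,0,0.065],[0,0,0]],[[0.066,0,0.077],[0,0,0]],[[0.073,0,0.09],[0,0,0]]]'
python3 - <<'E'
from h import *
s=observe();p0=s["position"];mx=(p0[:2]-M([0,0,0])[0,:2])@u;print("tcp marker x,z",mx,p0[2])
E
```

```text
time_s: 18.8
position: [0.5628, -0.1749, 0.1754]
tool_rot: [[0.048, 0.999, -0.0], [0.999, -0.048, 0.0], [0.0, -0.0, -1.0]]
ft_force: [0.0, -1.6, -0.4]
grip_width: -0.0
gripper_force: 0.7
time_s: 19.6
position: [0.5646, -0.1385, 0.1303]
tool_rot: [[0.048, 0.999, -0.0], [0.999, -0.048, 0.0], [0.0, -0.0, -1.0]]
ft_force: [-0.7, 0.6, 1.5]
grip_width: 0.0003
gripper_force: 0.8
tcp marker x,z -0.032562710208788856 0.1302941037329147
```

```bash
python3 -m handwheel '[[[0.004,0,0.009],[0,0,0]],[[0.008,0,0.018],[0,0,0]],[[0.012,0,0.026],[0,0,0]],[[0.016,0,0.035],[0,0,0]],[[0.019,0,0.044],[0,0,0]],[[0.022,0,0.053],[0,0,0]],[[0.024,0,0.06],[0,0,0]],[[0.026,0,0.066],[0,0,0]],[[0.027,0,0.07],[0,0,0]],[[0.028,0,0.074],[0,0,0]]]'
python3 -m handwheel '[[[0,0,0.002],[0,0,0]],[[0.001,0,0.004],[0,0,0]]]'
```

```text
time_s: 20.6
position: [0.5653, -0.1249, 0.0937]
tool_rot: [[0.048, 0.999, 0.0], [0.999, -0.048, -0.0], [-0.0, 0.0, -1.0]]
ft_force: [0.4, -0.9, 0.1]
grip_width: 0.0002
gripper_force: 0.5
time_s: 20.8
position: [0.5653, -0.1244, 0.0918]
tool_rot: [[0.048, 0.999, 0.0], [0.999, -0.048, -0.0], [-0.0, 0.0, -1.0]]
ft_force: [-0.5, -1.1, -0.3]
grip_width: -0.0001
gripper_force: 0.5
```

```bash
python3 - <<'E'
from h import *
im,d=get_image("scene"); cv2.imwrite("pics/s7.png",cv2.resize(im[220:400,30:270,::-1],None,fx=3,fy=3))
E
```

```text
(no output)
```

View pics/s7.png

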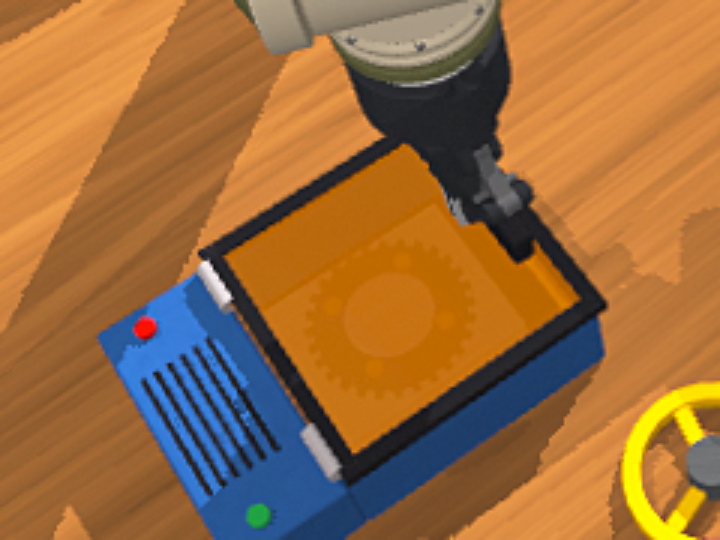

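The guard looks nearly closed over the walls, with the tip on the handle at about (500,235). I'll press down in 1 mm steps until the force rises.

```bash
for i in 1 2 3; do python3 -m handwheel '[[[0,0,0.001],[0,0,0]],[[0,0,0.002],[0,0,0]]]' | grep -E "position|ft_f|gripper"; done
```

```text
position: [0.5654, -0.1243, 0.091]
ft_force: [-0.0, 0.2, 5.5]
gripper_force: 3.0
position: [0.5654, -0.1243, 0.0908]
ft_force: [-3.6, 2.3, 12.5]
gripper_force: 6.2
position: [0.5655, -0.1243, 0.0907]
ft_force: [-6.3, 3.2, 19.2]
gripper_force: 9.6
```

```bash
python3 -m handwheel '[[[0,0,-0.004],[0,0,0]],[[0,0,-0.01],[0,0,0]],[[0,0,-0.05],[0,0,0]],[[0,0,-0.12],[0,0,0]],[[0,0,-0.2],[0,0,0]],[[0.1,0,-0.25],[0,0,0]],[[0.2,0,-0.25],[0,0,0]],[[0.3,0,-0.25],[0,0,0]],[[0.4,0,-0.25],[0,0,0]],[[0.4,0,-0.25],[0,0,0]]]'
python3 -m handwheel '[[[0,0,0],[0,0,0]],[[0,0,0],[0,0,0]]]' | grep ft
python3 - <<'E'
from h import *
im,d=get_image("scene"); cv2.imwrite("pics/s8.png",im[:,:,::-1])
p=camera_params("scene")
for q in [(-.075,-.05,.067),(-.075,.05,.067),(-.03,0,.067),(.06,0,.067),(-.06,0,.091)]:
    X=M(q)[0];c=proj("scene",X)[0].round().astype(int);print(q,"depth expected",(p["R"]@X+p["t"])[2],"got",d[c[1],c[0]])
E
```

```text
time_s: 22.45
position: [0.5744, 0.0802, 0.2137]
tool_rot: [[0.043, 0.999, -0.0], [0.999, -0.043, 0.001], [0.001, -0.0, -1.0]]
ft_force: [-1.1, -0.3, -0.7]
grip_width: -0.0005
gripper_force: 0.0
ft_force: [0.6, -0.0, -0.1]
(-0.075, -0.05, 0.067) depth expected 0.9312330311848653 got 0.9297207
(-0.075, 0.05, 0.067) depth expected 0.8846897490163257 got 0.88373435
(-0.03, 0, 0.067) depth expected 0.8914002588616727 got 0.889236
(0.06, 0, 0.067) depth expected 0.8582779963838274 got 0.8598249
(-0.06, 0, 0.091) depth expected 0.883121818405874 got 0.8854636
```

View pics/s8.png

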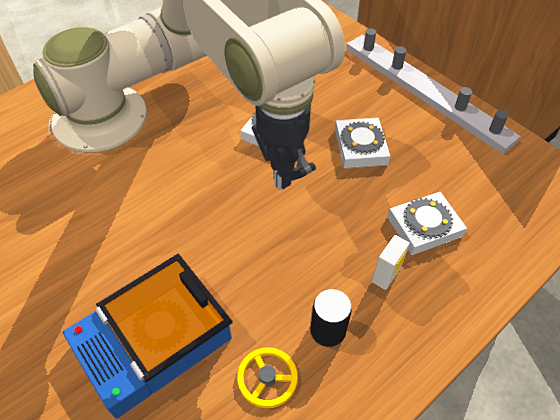

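The guard lies flat over the pallet (160,325), the depths match the closed pose, the bystanders are where they were, and the robot is clear.

```bash
python3 -c "
from rig import close_job
print(close_job())"
```

```text
the job is handed in; nothing more can be done
None
```

The pallet sits squarely against the bay stop, the amber guard is fully closed, the level box, can and handwheel are where they were, and I handed the job in at about 23 s.

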